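# Snap the organiser's dust lid shut all round

### The job

The dust lid on the white three-tier organiser in the drawer is only laid on: its four blue rim sections still stand up. Press each section down with the fingertips until it clicks shut and lies flush, all the way round; keep off the clear window. Do not lift, tip or shove the organiser, and leave the loose things in the drawer where they lie.

Things in the scene. Friction and masses are not known exactly. Their poses are not given: they have to be found in the camera images.
- drawer: open oak drawer lifted out of its cabinet on to the bench: 467 mm deep (x) and 844 mm wide (y) outside, walls 100 mm high, front 140 mm high, floor 10 mm thick; fixed to the bench; origin at bench level under its middle, its front faces its -x and carries a closed, empty tilt-out bin, 140 mm high and reaching 50 mm into the drawer
- organiser: white plastic three-tier organiser, loose on the drawer floor, about 0.9 kg: 151 x 191 mm over the lid (x, y), 140 x 180 below, lid's top face 108 mm above its underside. Origin at the centre of its underside. Small filters, caps and hex keys stay inside its tiers. On top the lid: four fixed white corners, a sunken clear window and four blue rim sections between the corners
- window: clear thin window of the lid, 96 x 136 mm (x, y of the organiser), its top face 6 mm below the lid's top face; origin at the centre of its underside, 100 mm above the organiser's underside
- clip_front (a joint): blue rim section, organiser's -x side, 132 mm long, 27 wide, 4 thick, hinged along its inner edge. Value = angle it stands up: about 0.3 rad raised (outer edge 8 mm high), 0 = shut, flush with the lid's corners. Its bead snaps over a springy nose: about 9 N at its pad moves it, less below 0.25; past 0.14 it clicks home by itself and stays, released before that it comes back up. Shut, it is rigid
- clip_front_pad (a point): ribbed thumb pad in the middle of the length of the front rim section, on its top face, 9 mm in from its outer edge; moves with it. Shut, it lies at x -66.5, y 0, z 108 mm in the organiser's frame
- clip_back (a joint): blue rim section, organiser's +x side, 132 mm long, 27 wide, 4 thick, hinged along its inner edge. Value = angle it stands up: about 0.3 rad raised (outer edge 8 mm high), 0 = shut, flush with the lid's corners. Its bead snaps over a springy nose: about 9 N at its pad moves it, less below 0.25; past 0.14 it clicks home by itself and stays, released before that it comes back up. Shut, it is rigid
- clip_back_pad (a point): ribbed thumb pad in the middle of the length of the back rim section, on its top face, 9 mm in from its outer edge; moves with it. Shut, it lies at x +66.5, y 0, z 108 mm in the organiser's frame
- clip_left (a joint): blue rim section, organiser's +y side, 92 mm long, 27 wide, 4 thick, hinged along its inner edge. Value = angle it stands up: about 0.3 rad raised (outer edge 8 mm high), 0 = shut, flush with the lid's corners. Its bead snaps over a springy nose: about 9 N at its pad moves it, less below 0.25; past 0.14 it clicks home by itself and stays, released before that it comes back up. Shut, it is rigid
- clip_left_pad (a point): ribbed thumb pad in the middle of the length of the left rim section, on its top face, 9 mm in from its outer edge; moves with it. Shut, it lies at x 0, y +86.5, z 108 mm in the organiser's frame
- clip_right (a joint): blue rim section, organiser's -y side, 92 mm long, 27 wide, 4 thick, hinged along its inner edge. Value = angle it stands up: about 0.3 rad raised (outer edge 8 mm high), 0 = shut, flush with the lid's corners. Its bead snaps over a springy nose: about 9 N at its pad moves it, less below 0.25; past 0.14 it clicks home by itself and stays, released before that it comes back up. Shut, it is rigid
- clip_right_pad (a point): ribbed thumb pad in the middle of the length of the right rim section, on its top face, 9 mm in from its outer edge; moves with it. Shut, it lies at x 0, y -86.5, z 108 mm in the organiser's frame
- lens_cap: matte black centre-pinch lens cap, a disc 72 mm across and 10 mm high, lying beside the organiser; origin at the centre of its underside
- hex_key: loose steel hex key, an L of 5 mm bar with a long arm of 85 mm and a short one of 28 mm, lying beside the organiser; origin on the drawer floor near its middle
- big_filter: dark grey glass filter in a black ring, 80 mm across and 6 mm high; origin at the centre of its underside
- filter_case: pale grey round hard filter case, 82 mm across and 18 mm high; origin at the centre of its underside
- rear_cap: black rear lens cap, 62 mm across and 14 mm high; origin at the centre of its underside
- blower: black rubber air blower standing on its base, 58 mm across and 120 mm high, with a red nozzle on top; origin at the centre of its underside
- lens_pen: black lens pen lying on the drawer floor, 13 x 120 x 12 mm high, its length along its y; origin at the centre of its underside

How it is judged:
By the outcome, as a careful person would: the job done as asked, in the order asked, and still so for the second after the job is handed in, with the robot touching nothing.
It also fails if it takes over 48 s, if anything falls off the work surface, if the arm or the gripper's body presses on something with over 40 N, if the wrist force passes 120 N, or if a joint passes its speed limit or range.

### The arm

A 7-joint arm with a two-finger parallel gripper is mounted at the origin on the work surface. World frame = base frame: x ahead of the robot, y to its left, z up, the work surface at z = 0. Lengths are in m, angles in rad, forces in N, time in s.
With the tool pointing down it reaches from about 0.425 to 1.025 m from the base axis. Payload 9.4 kg.
Tool frame: the origin (TCP) lies midway between the tips of the shut fingers; the grasp point (between the pads) lies 19 mm behind it; z points along the fingers, y is the line along which they close (so a half turn about z gives the same grasp; the last joint's range is limited). The gripper opens to 93 mm and grips with 3 to 60 N. Pads are 15 mm wide; open, the fingers measure 128 mm over their backs; the gripper's body (75 mm by 188 mm) begins 65 mm behind the grasp point.
Start: joints at [-1.229, 0.599, -0.003, 1.599, 0.002, 0.943, -0.08], TCP at [0.295, 0.662, 0.219] pointing down, gripper open.
Joint ranges: [-2.57, 2.57], [-0.35, 1.97], [-1.29, 1.29], [0.11, 2.56], [-1.05, 4.19], [0.11, 1.86], [-2.63, 2.63]. Speed limits (rad/s): [2.22, 2.22, 3.01, 3.01, 3.14, 3.14, 3.14].

### API

Orientations are given as a rotation vector (axis times angle).
In Python, from plant import bot gives the robot as it stands. The module is installed in compiled form; this text tells all that it offers.
- The arm moves only by the tool drive_tool, never from a script. Its argument "deltas" is a list of rows, each a list of 4 numbers: the shift along the world's x, y, z in m, then the turn about the world's z in degrees. In form: [[x, y, z, yaw], ...]. A call has exactly 5 rows; each row shifts and turns the commanded pose from where the row before left it; what a row does not reach is not made up. A row lasts 1/10 s, in which the tool goes at most 50 mm and 8.59 degrees, less where a joint would pass 70% of its speed; a pose out of reach is approached as far as the arm can. A call is refused whole if a number of a shift passes 0.05 or a number of a turn 8.59, either way. A call with a gripper value outside its range is refused whole. "jaw" is the closure, from 0 (fully open) to 1 (shut), set as the call begins (left out, the last holds). The fingers move at their own pace and stop on an object; "squeeze" is the grip in N (left out, the last holds). Time passes only in rows, so rows that do not move let the fingers close, or fill a call up. It gives the time, the measured TCP pose, the force, the opening and the grip force at its end, in the units of the state.
- bot.state(): the state, without advancing time (a new reading comes with each control period).
- bot.camera(name): name is "scene" or "top" or "wrist"; returns a dict with "frame" (420x560x3 uint8, blue, green, red), "z_map" (420x560 float32, m along the optical axis (not along the pixel's ray), 0 where there is no reading), "mtx" (3x3 intrinsics, pixels), "R" (3x3) and "t" (3): a world point X has camera coordinates R X + t; the wrist camera has in their place "hand_eye" (4x4, takes a point from camera to tool coordinates, whose origin is the TCP and whose axes are the flange's). Camera axes: x right, y down, z forward; pixel columns grow to the right and rows downward; lengths in m; the calibration is good to about 2 mm. A picture is of the moment at which its call begins: read the wrist's pose just before it.
- bot.job_done(): hands the job in; it is judged then, once.
Trained networks look in a picture, given as the dict that the camera call returned (one of the last four; its "shot" number tells which), for a name from the list of things; names that differ only in an ending like _2 or _b are one class to them, and where a whole thing is asked for, a point or a joint stands for the part that bears it (a point fixed in the world has none). Each returns a list of dicts, best first, with "confidence" (0 to 1); they miss things now and then, are a little off and sometimes report something else, mostly with a low value. They report only what shows in the picture. A call takes as long as a camera call.
- bot.find_in(picture, target): "at" ([x, y, z] in m, in world coordinates, good to about 4 mm: the middle of the surface that is visible of it).
- bot.masks_of(picture, target): "mask" (420x560 bool, what is visible of it).
The state is a dict: "time": time; "joints": joint angles; "dq": joint speeds; "joint_torque": joint torques, N m; "eef_pos": TCP position; "ee_rot": TCP orientation; "contact_force": force on the tool from outside, world axes, zero at the start; "moment": the same for the moment, N m; "grip_width": finger opening in m; "gripper_force": force on a finger pad.
Only numpy, scipy, OpenCV 4.12 (cv2) and the standard library are available. Lean on these libraries where they do the work, as an engineer would, in place of code of your own. Each camera call takes 0.05 s, during which the arm holds its last target. There are 200 camera calls.

## Working session

There is one attempt and no reset: what is moved stays moved. The work goes in short steps, Python scripts to look and compute and a tool call to move; the robot and the scene stay as the last step left them, time stands still between calls to the robot, and variables do not carry over. Pictures are saved under pics/ and viewed, at most 10 in all, crops included, and the job is handed in when it is done.

Besides the shell and the picture viewer there is one more tool, called after ">>>" by a JSON object that holds its "api" and its "payload". drive_tool: Moves the arm, as the interface text tells. Its arguments: {"type":"object","properties":{"deltas":{"type":"array"},"jaw":{"type":"number"},"squeeze":{"type":"number"}},"required":["deltas"]}

```bash
mkdir -p pics; cat > h.py <<'E'
import numpy as np, cv2
from plant import bot
def world(p):
    z=p["z_map"];K=p["mtx"];v,u=np.indices(z.shape)
    c=np.stack([(u-K[0,2])/K[0,0]*z,(v-K[1,2])/K[1,1]*z,z],-1)
    return (c-p["t"])@p["R"]   # R^T (c-t)
E
python3 - <<'E'
from h import *
s=bot.state();print(s["eef_pos"],s["ee_rot"],s["time"],s["contact_force"],s["grip_width"])
p=bot.camera("top");cv2.imwrite("pics/top.png",p["frame"])
W=world(p)
for n in ["organiser","window","clip_front_pad","clip_back_pad","clip_left_pad","clip_right_pad","blower","clip_front","drawer"]:
    print(n,[(np.round(d["at"],3),round(d["confidence"],2)) for d in bot.find_in(p,n)[:4]])
np.save("W.npy",W);np.save("F.npy",p["frame"])
q=bot.camera("scene");cv2.imwrite("pics/scene.png",q["frame"])
E
```

```text
[0.29463018 0.66187546 0.21775571] [-6.52899960e-01 -3.07280866e+00  2.46995303e-03] 0.0 [-0.56527181 -0.1234916  -0.39337028] 0.09283369749945353
organiser [(array([0.581, 0.117, 0.113]), 0.83)]
window [(array([0.579, 0.116, 0.111]), 0.64), (array([0.487, 0.374, 0.076]), 0.21)]
clip_front_pad [(array([0.52 , 0.138, 0.12 ]), 0.86), (array([ 0.476, -0.328,  0.02 ]), 0.64)]
clip_back_pad [(array([0.644, 0.097, 0.122]), 0.62)]
clip_left_pad [(array([0.607, 0.193, 0.123]), 0.82)]
clip_right_pad [(array([0.55 , 0.04 , 0.125]), 0.61)]
blower [(array([0.49 , 0.373, 0.077]), 0.92), (array([0.642, 0.096, 0.125]), 0.49)]
clip_front [(array([0.518, 0.136, 0.126]), 0.78)]
drawer [(array([0.572, 0.002, 0.008]), 0.72), (array([0.582, 0.116, 0.116]), 0.47)]
```

View pics/top.png

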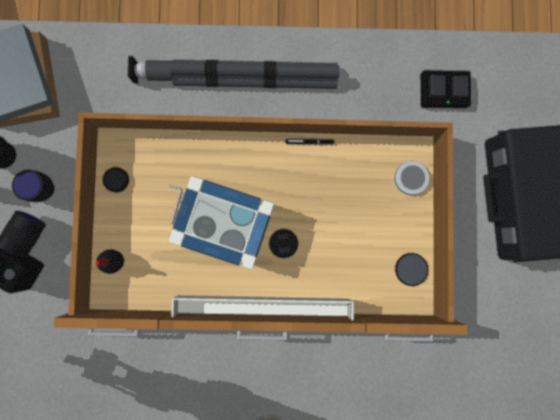

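```bash
python3 - <<'E'
import numpy as np,cv2
W=np.load("W.npy");F=np.load("F.npy").astype(int)
b,g,r=F[...,0],F[...,1],F[...,2]
m=((b-r)>50)&(abs(W[...,2]-.12)<.02)&(abs(W[...,0]-.58)<.15)&(abs(W[...,1]-.117)<.15)
print(m.sum())
n,l,st,c=cv2.connectedComponentsWithStats(m.astype(np.uint8))
for i in range(1,n):
    if st[i,4]>40:
        P=W[l==i];rect=cv2.minAreaRect((P[:,:2]*1000).astype(np.float32))
        print(st[i],np.median(P,0).round(4),np.percentile(P[:,2],[5,95]).round(4),rect)
P=W[m];print(cv2.minAreaRect((P[:,:2]*1000).astype(np.float32)))
E
```

```text
2364
[201 182  59  27 617] [0.6395 0.0995 0.1223] [0.1179 0.1265] ((639.8167114257812, 99.57706451416016), (127.27354431152344, 22.57128143310547), 72.34720611572266)
[175 190  22  41 410] [0.6053 0.1961 0.1224] [0.1179 0.1266] ((605.5645141601562, 196.3419647216797), (22.110193252563477, 86.52017974853516), 72.98516082763672)
[232 207  20  17 241] [0.5968 0.0754 0.1122] [0.1089 0.1151] ((595.430908203125, 75.54147338867188), (43.7172966003418, 30.837818145751953), 69.455810546875)
[246 214  22  41 450] [0.5554 0.04   0.1226] [0.1188 0.1271] ((555.3953247070312, 40.30095672607422), (23.5129451751709, 88.50619506835938), 72.32559204101562)
[183 236  58  28 646] [0.5218 0.1377 0.1226] [0.1182 0.127 ] ((521.494384765625, 137.0748291015625), (127.30638885498047, 23.038101196289062), 72.34262084960938)
((580.38671875, 117.90469360351562), (186.5692901611328, 146.92987060546875), 72.32559204101562)
```

The top view shows the organiser at about pixel (222,222), yawed by about -17.6°, with all four blue sections raised. From the mask its centre is (0.580, 0.118) and the rims sit at z≈0.122, which fits a lid top at 0.118. The pads should therefore be left (0.6065, 0.2005), right (0.554, 0.0355), front (0.517, 0.138) and back (0.6435, 0.098).

>>> {"api": "drive_tool", "payload": {"deltas": [[0.02,-0.03,0,-5.6],[0.02,-0.03,0,-5.6],[0.02,-0.03,0,-5.6],[0.02,-0.03,0,-5.6],[0.02,-0.03,0,-5.6]], "jaw": 1, "squeeze": 20}}

```text
time: 1.05
eef_pos: [0.3955, 0.5112, 0.2188]
ee_rot: [1.383, 2.821, 0.001]
contact_force: [0.0, 0.4, -0.2]
grip_width: 0.0578
gripper_force: 0.0
```

>>> {"api": "drive_tool", "payload": {"deltas": [[0.02,-0.03,0,-5.6],[0.02,-0.03,0,-5.6],[0.02,-0.03,0,-5.6],[0.02,-0.03,0,-5.6],[0.02,-0.03,0,-5.6]]}}

```text
time: 1.55
eef_pos: [0.4955, 0.3612, 0.2189]
ee_rot: [2.024, 2.403, 0.001]
contact_force: [0.8, -0.6, -0.2]
grip_width: 0.0172
gripper_force: 0.0
```

>>> {"api": "drive_tool", "payload": {"deltas": [[0.02,-0.03,0,-5.6],[0.02,-0.03,0,-5.6],[0.02,-0.03,0,-5.6],[0.02,-0.03,0,-5.6],[0,0,0,0]]}}

```text
time: 2.05
eef_pos: [0.5778, 0.2369, 0.2192]
ee_rot: [2.455, 1.955, 0.001]
contact_force: [0.5, 0.8, -1.2]
grip_width: 0.0003
gripper_force: 0.0
```

```bash
cat > st.py <<'E'
from h import *
from scipy.spatial.transform import Rotation as R
s=bot.state();M=R.from_rotvec(s["ee_rot"]).as_matrix()
print(s["eef_pos"].round(4) if hasattr(s["eef_pos"],'round') else s["eef_pos"],"tool y deg",np.degrees(np.arctan2(M[1,1],M[0,1])).round(2),"tz",M[:,2].round(3),s["time"],np.round(s["contact_force"],1),np.round(s["joints"],2),s["grip_width"])
E
python3 - <<'E'
exec(open("st.py").read())
p=bot.camera("wrist");cv2.imwrite("pics/w1.png",p["frame"])
K=p["mtx"];z=p["z_map"];v,u=np.indices(z.shape)
c=np.stack([(u-K[0,2])/K[0,0]*z,(v-K[1,2])/K[1,1]*z,z,np.ones_like(z)],-1)
W=(c@p["hand_eye"].T)[...,:3]@M.T+s["eef_pos"]
F=p["frame"].astype(int)
m=((F[...,0]-F[...,2])>50)&(abs(W[...,2]-.122)<.015)&(z>0)
n,l,st,cc=cv2.connectedComponentsWithStats(m.astype(np.uint8))
for i in range(1,n):
    if st[i,4]>150:
        P=W[l==i];print(st[i],np.median(P,0).round(4),np.percentile(P[:,2],[3,97]).round(4),cv2.minAreaRect((P[:,:2]*1000).astype(np.float32)))
E
```

```text
[0.5778 0.2369 0.2192] tool y deg -12.96 tz [ 0.002 -0.002 -1.   ] 2.05 [ 0.5  0.8 -1.2] [-0.74  0.5   0.39  1.86 -0.24  0.83 -0.46] 0.0003403425927889707
[ 268  228  114   27 1897] [0.6141 0.203  0.1225] [0.1138 0.1254] ((607.3601684570312, 202.44778442382812), (17.889362335205078, 90.89219665527344), 72.21397399902344)
```

>>> {"api": "drive_tool", "payload": {"deltas": [[0.015,-0.018,0,-4.6],[0.014,-0.018,0,0],[0,0,-0.04,0],[0,0,-0.03,0],[0,0,0,0]]}}

```text
time: 2.6
eef_pos: [0.6016, 0.2064, 0.1452]
ee_rot: [-2.524, -1.868, 0.009]
contact_force: [-0.3, -0.3, 0.7]
grip_width: 0.0001
gripper_force: 0.0
```

```bash
python3 st.py
```

```text
[0.6016 0.2064 0.1452] tool y deg -16.98 tz [-0.006 -0.002 -1.   ] 2.6 [-0.3 -0.3  0.7] [-0.65  0.6   0.36  1.89 -0.31  0.71 -0.41] 9.271918107892958e-05
```

>>> {"api": "drive_tool", "payload": {"deltas": [[0,0,0,0],[0,0,-0.005,0],[0,0,-0.003,0],[0,0,0,0],[0,0,0,0]]}}

```text
time: 3.1
eef_pos: [0.604, 0.2065, 0.1412]
ee_rot: [2.525, 1.869, 0.001]
contact_force: [-0.1, -0.1, -0.5]
grip_width: 0.0001
gripper_force: 0.0
```

>>> {"api": "drive_tool", "payload": {"deltas": [[0.0025,-0.006,0,-0.5],[0,0,-0.006,0],[0,0,-0.006,0],[0,0,-0.003,0],[0,0,0,0]]}}

```text
time: 3.6
eef_pos: [0.6062, 0.2005, 0.1251]
ee_rot: [-2.533, -1.858, 0.001]
contact_force: [-0.2, -0.1, 1.6]
grip_width: 0.0006
gripper_force: 0.9
```

>>> {"api": "drive_tool", "payload": {"deltas": [[0,0,-0.002,0],[0,0,-0.001,0],[0,0,-0.001,0],[0,0,0,0],[0,0,0,0]]}}

```text
time: 4.1
eef_pos: [0.6061, 0.1999, 0.1214]
ee_rot: [2.533, 1.857, -0.001]
contact_force: [-0.4, -0.5, 0.3]
grip_width: 0.0002
gripper_force: 0.0
```

>>> {"api": "drive_tool", "payload": {"deltas": [[0,0,-0.001,0],[0,0,-0.001,0],[0,0,-0.001,0],[0,0,-0.001,0],[0,0,0,0]]}}

```text
time: 4.6
eef_pos: [0.6063, 0.2002, 0.1183]
ee_rot: [-2.533, -1.857, -0.0]
contact_force: [-2.4, -0.6, 7.7]
grip_width: 0.0008
gripper_force: 3.9
```

>>> {"api": "drive_tool", "payload": {"deltas": [[0,0,-0.0005,0],[0,0,-0.0005,0],[0,0,0,0],[0,0,0.015,0],[0,0,0.02,0]]}}

```text
time: 5.1
eef_pos: [0.6058, 0.2001, 0.1517]
ee_rot: [-2.533, -1.858, 0.003]
contact_force: [0.9, -0.0, 0.6]
grip_width: 0.0003
gripper_force: 0.0
```

>>> {"api": "drive_tool", "payload": {"deltas": [[0.003,-0.01,0,8],[0.003,-0.01,0,8],[0.003,-0.01,0,8],[0.003,-0.01,0,8],[0.003,-0.01,0,8]]}}

```text
time: 5.6
eef_pos: [0.6216, 0.1499, 0.1522]
ee_rot: [1.737, 2.617, 0.0]
contact_force: [1.2, 0.1, -0.5]
grip_width: 0.0004
gripper_force: 0.0
```

>>> {"api": "drive_tool", "payload": {"deltas": [[0.004,-0.01,0,8],[0.004,-0.01,0,8],[0.004,-0.01,0,8],[0.004,-0.01,0,8],[0.004,-0.01,0,8]]}}

```text
time: 6.1
eef_pos: [0.6417, 0.0997, 0.1521]
ee_rot: [0.738, 3.053, -0.001]
contact_force: [-0.1, -0.3, 0.3]
grip_width: 0.0007
gripper_force: 0.0
```

>>> {"api": "drive_tool", "payload": {"deltas": [[0.002,-0.002,0,5],[0,0,0,5],[0,0,0,0],[0,0,0,0],[0,0,0,0]]}}

```text
time: 6.6
eef_pos: [0.6433, 0.0984, 0.1518]
ee_rot: [0.48, 3.104, -0.0]
contact_force: [-0.4, 0.2, -0.8]
grip_width: 0.0008
gripper_force: 0.0
```

```bash
cat > clips.py <<'E'
from h import *
exec(open("st.py").read())
p=bot.camera("top");W=world(p);F=p["frame"].astype(int)
m=((F[...,0]-F[...,2])>50)&(abs(W[...,2]-.12)<.02)&(abs(W[...,0]-.58)<.12)&(abs(W[...,1]-.117)<.13)
n,l,st,c=cv2.connectedComponentsWithStats(m.astype(np.uint8))
for i in range(1,n):
    if st[i,4]>60:
        P=W[l==i];r=cv2.minAreaRect((P[:,:2]*1000).astype(np.float32));print(np.median(P,0).round(4),np.percentile(P[:,2],[5,95]).round(4),np.round(r[0],1),np.round(r[1],1),round(r[2],1))
E
python3 clips.py
```

```text
[0.6433 0.0984 0.1518] tool y deg 72.4 tz [ 0. -0. -1.] 6.6 [-0.4  0.2 -0.8] [-0.17  0.59 -0.1   1.83  0.09  0.73  0.94] 0.0008329016211684698
[0.5773 0.2087 0.1183] [0.1153 0.1209] [582.  210.7] [41.9 16.7] 6.7
```

>>> {"api": "drive_tool", "payload": {"deltas": [[0,0,-0.012,0],[0,0,-0.01,0],[0,0,-0.004,0],[0,0,-0.002,0],[0,0,-0.001,0]]}}

```text
time: 7.15
eef_pos: [0.6436, 0.0982, 0.1224]
ee_rot: [0.478, 3.105, -0.0]
contact_force: [0.9, -1.5, 2.1]
grip_width: 0.0004
gripper_force: 1.2
```

>>> {"api": "drive_tool", "payload": {"deltas": [[0,0,-0.001,0],[0,0,-0.001,0],[0,0,-0.001,0],[0,0,-0.001,0],[0,0,-0.001,0]]}}

```text
time: 7.65
eef_pos: [0.6431, 0.0985, 0.1182]
ee_rot: [-0.478, -3.105, 0.0]
contact_force: [-4.1, -0.5, 14.8]
grip_width: 0.0007
gripper_force: 7.5
```

>>> {"api": "drive_tool", "payload": {"deltas": [[0,0,0,0],[0,0,0.015,0],[0,0,0.015,0],[-0.026,0.01,0,0],[-0.026,0.01,0,0]]}}

```text
time: 8.15
eef_pos: [0.5917, 0.1184, 0.1492]
ee_rot: [0.479, 3.103, 0.001]
contact_force: [0.5, 0.1, 0.0]
grip_width: 0.0005
gripper_force: 0.0
```

>>> {"api": "drive_tool", "payload": {"deltas": [[-0.026,0.01,0,0],[-0.026,0.01,0,0],[-0.022,0,0,0],[0,0,0,0],[0,0,0,0]]}}

```text
time: 8.65
eef_pos: [0.5182, 0.1386, 0.1488]
ee_rot: [0.477, 3.103, 0.001]
contact_force: [1.2, 0.0, -0.1]
grip_width: 0.0005
gripper_force: 0.0
```

>>> {"api": "drive_tool", "payload": {"deltas": [[-0.001,-0.001,-0.011,0],[0,0,-0.009,0],[0,0,-0.003,0],[0,0,-0.002,0],[0,0,-0.001,0]]}}

```text
time: 9.15
eef_pos: [0.5163, 0.1372, 0.1211]
ee_rot: [-0.478, -3.104, 0.001]
contact_force: [-0.1, -0.1, -0.4]
grip_width: 0.0003
gripper_force: 0.0
```

>>> {"api": "drive_tool", "payload": {"deltas": [[0,0,-0.001,0],[0,0,-0.001,0],[0,0,-0.001,0],[0,0,-0.001,0],[0,0,-0.001,0]]}}

```text
time: 9.65
eef_pos: [0.5165, 0.1373, 0.1179]
ee_rot: [0.478, 3.104, 0.0]
contact_force: [-6.0, -1.3, 29.2]
grip_width: 0.0007
gripper_force: 14.6
```

>>> {"api": "drive_tool", "payload": {"deltas": [[0,0,0.015,0],[0,0,0.018,0],[0.003,-0.01,0,-8],[0.004,-0.01,0,-8],[0.003,-0.01,0,-8]]}}

```text
time: 10.15
eef_pos: [0.5267, 0.107, 0.15]
ee_rot: [1.121, 2.934, 0.001]
contact_force: [1.4, 1.1, -0.0]
grip_width: 0.0003
gripper_force: 0.0
```

>>> {"api": "drive_tool", "payload": {"deltas": [[0.004,-0.01,0,-8],[0.004,-0.01,0,-8],[0.004,-0.01,0,-8],[0.004,-0.01,0,-8],[0.004,-0.01,0,-8]]}}

```text
time: 10.65
eef_pos: [0.5465, 0.057, 0.1497]
ee_rot: [2.057, 2.374, 0.0]
contact_force: [-0.0, 0.6, 0.5]
grip_width: 0.0008
gripper_force: 0.0
```

>>> {"api": "drive_tool", "payload": {"deltas": [[0.004,-0.01,0,-8],[0.003,-0.012,0,-8],[0,0,0,-8],[0,0,0,-2],[0,0,0,0]]}}

```text
time: 11.15
eef_pos: [0.5532, 0.0357, 0.1496]
ee_rot: [2.531, 1.861, -0.0]
contact_force: [0.0, 0.2, -0.1]
grip_width: 0.0002
gripper_force: 0.0
```

```bash
python3 clips.py
```

```text
[0.5532 0.0357 0.1496] tool y deg -17.34 tz [-0. -0. -1.] 11.15 [ 0.   0.2 -0.1] [-0.41  0.51  0.35  2.07 -0.3   0.61 -0.16] 0.00020321355230257178
[0.6505 0.1349 0.1183] [0.1152 0.1209] [649.7 131.9] [60.7 21.8] 72.2
[0.6056 0.1962 0.1182] [0.115 0.121] [605.6 196.4] [22.8 87.9] 72.6
[0.5321 0.1686 0.118 ] [0.1156 0.121 ] [531.7 167.6] [64.5 22. ] 72.2
```

Three sections are flush (z≈0.118) and the organiser hasn't moved. I'll press the last one now.

>>> {"api": "drive_tool", "payload": {"deltas": [[0.001,0,-0.012,0],[0,0,-0.009,0],[0,0,-0.003,0],[0,0,-0.002,0],[0,0,-0.001,0]]}}

```text
time: 11.7
eef_pos: [0.5539, 0.0348, 0.1223]
ee_rot: [-2.534, -1.857, 0.002]
contact_force: [-1.9, -1.4, 2.6]
grip_width: 0.0005
gripper_force: 1.3
```

>>> {"api": "drive_tool", "payload": {"deltas": [[0,0,-0.001,0],[0,0,-0.001,0],[0,0,-0.001,0],[0,0,-0.001,0],[0,0,-0.001,0]]}}

```text
time: 12.2
eef_pos: [0.5545, 0.0356, 0.1181]
ee_rot: [-2.533, -1.858, -0.001]
contact_force: [-3.7, -0.7, 19.5]
grip_width: 0.0005
gripper_force: 9.5
```

>>> {"api": "drive_tool", "payload": {"deltas": [[0,0,0.015,0],[0,0,0.03,0],[0,0,0.04,0],[0,-0.05,0.02,0],[0,-0.05,0,0]]}}

```text
time: 12.7
eef_pos: [0.5562, -0.0602, 0.224]
ee_rot: [2.527, 1.863, 0.007]
contact_force: [0.4, -0.3, 0.0]
grip_width: 0.0004
gripper_force: 0.0
```

>>> {"api": "drive_tool", "payload": {"deltas": [[0,-0.05,0,0],[0,-0.05,0,0],[0,-0.05,0,0],[0,-0.05,0,0],[0,0,0,0]]}}

```text
time: 13.2
eef_pos: [0.5527, -0.2694, 0.2217]
ee_rot: [2.539, 1.843, -0.003]
contact_force: [-0.5, 0.4, 0.5]
grip_width: 0.0006
gripper_force: 0.0
```

```bash
python3 - <<'E'
exec(open("clips.py").read())
cv2.imwrite("pics/end.png",p["frame"])
E
```

```text
[ 0.5527 -0.2694  0.2217] tool y deg -18.03 tz [ 0.001 -0.004 -1.   ] 13.2 [-0.5  0.4  0.5] [ 0.08  0.49  0.41  1.88 -0.25  0.82  0.3 ] 0.0005654394413556484
[0.6397 0.0997 0.1181] [0.1149 0.121 ] [639.5  99.7] [128.1  21.9] 72.4
[0.6045 0.1961 0.1181] [0.1154 0.1214] [605.6 196.1] [22.8 88.1] 71.5
[0.5969 0.0754 0.1121] [0.1094 0.1151] [595.4  75.9] [44.  31.4] 69.2
[0.5555 0.0399 0.1182] [0.1152 0.121 ] [555.8  40.2] [22.1 88. ] 72.4
[0.5219 0.1368 0.1181] [0.115  0.1212] [522.  137.3] [127.7  22. ] 72.4
```

View pics/end.png

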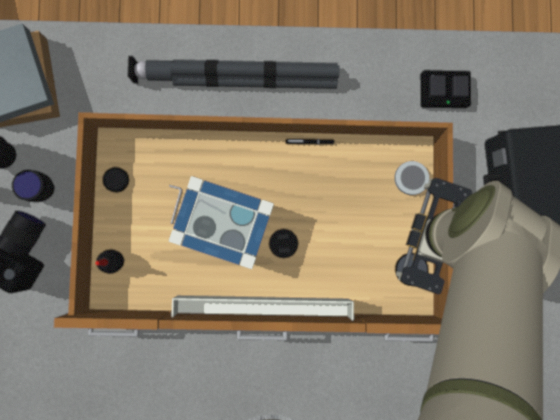

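The final view shows all four sections flush at z≈0.118. The organiser (pixel 222,222) and the loose things I can see are where they were, and the arm is clear.

```bash
python3 -c "from plant import bot;print(bot.job_done())"
```

```text
the job is handed in; nothing more can be done
None
```

All four blue rim sections are pressed shut and measure flush with the lid; the organiser and the loose things stayed where they were, and the job was handed in at about 13 s.

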